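# Open the tight jar of laundry powder in its clamping stand

## Robot

A 7-joint arm with a two-finger parallel gripper is mounted at the origin on the work surface. World frame = base frame: x ahead of the robot, y to its left, z up, the work surface at z = 0. Lengths are in mm, angles in rad, forces in N, time in s.
With the tool pointing down it reaches from about 400 to 875 mm from the base axis. Payload 4.4 kg.
Tool frame: the origin (TCP) lies midway between the tips of the shut fingers; the grasp point (between the pads) lies 19 mm behind it (bot.hold_point_z is the distance from the TCP to the grasp point, in mm); z points along the fingers, y is the line along which they close (so a half turn about z gives the same grasp; the last joint's range is limited). The gripper opens to 85 mm and grips with 20 to 120 N. Pads are 22 mm wide; open, the fingers measure 114 mm over their backs; the gripper's body (76 mm by 85 mm) begins 54 mm behind the grasp point. The pads swing forward as they close: fully open they stand 13 mm farther back than shut.
Start: joints at [-1.26, 0.628, 0.038, 1.517, -0.027, 0.996, -0.02], TCP at [239.143, 604.424, 231.313] pointing down, gripper open.
Joint ranges: [-3.06, 3.06], [-0.37, 2.12], [-1.25, 1.32], [0.18, 2.47], [-1.1, 4.24], [0.23, 1.98], [-2.94, 2.94]. Speed limits (rad/s): [2.57, 2.57, 3.14, 3.14, 3.14, 3.14, 3.14].

## Interface

Orientations are given as a unit quaternion [x, y, z, w].
In Python, from station import bot, cam, workorder, status gives the robot as it stands (bot), with the cameras (cam), the job (workorder) and the readings (status).
- The arm moves only by the tool inch_along, called after "Call:" as a command line: name --argument value ..., lists and objects as JSON in quotes. Schema: {"type":"object","properties":{"increments":{"type":"array","items":{"type":"number"},"minItems":6,"maxItems":60},"jaw":{"type":"number"},"grip_force":{"type":"number"},"only":{"type":"string"},"quiet":{"type":"boolean"},"lines":{"type":"string"}},"required":["increments"],"additionalProperties":false}. increments is one flat list of numbers that holds 1 to 10 rows one after another, with no inner brackets; each row has 6 numbers: dx, dy, dz in mm, then a rotation vector rx, ry, rz in rad; each row is the pose to reach, as a shift and turn from the pose commanded when the call began, along the tool's axes at that moment; what a row does not reach only later rows make up. A row lasts 1/12 s, in which the tool goes at most 41.7 mm and 0.125 rad, less where a joint would pass 70% of its speed; a pose out of reach is approached as far as the arm can. jaw is the finger opening in mm, set as the call begins (left out keeps the last). The fingers move at their own pace and stop on an object; grip_force is the grip in N (left out, the last holds). Time passes only in rows, so rows that do not move let the fingers close. The tool returns the time, the measured TCP pose, the force, the opening and the grip force at its end. only (a regular expression) keeps the lines of the reply that match it, lines (a string "A,B") keeps lines A to B, and quiet returns only ok. Input that does not fit is refused with a message, and nothing moves.
- status.get_obs(): the state, without advancing time (a new reading comes with each control period).
- cam.camera(name): name is "scene" or "top" or "wrist"; returns a dict with "color" (480x640x3 uint8, blue, green, red), "vfov" (degrees; the focal length in pixels is half the picture's height over the tangent of half this angle, whatever the lens; pixels are square), "cx", "cy" (the principal point, pixels), "world_from_camera" (4x4, takes a point from camera to world coordinates); the wrist camera has in their place "tool_from_camera" (4x4, takes a point from camera to tool coordinates, whose origin is the TCP and whose axes are the flange's). Camera axes: x right, y up, looking along -z (the intrinsics and any distortion apply to the point x, -y, -z); pixel columns grow to the right and rows downward; lengths in mm; the calibration is good to about 2 mm. A picture is of the moment at which its call begins: read the wrist's pose just before it. There is no depth.
- workorder.job_done(): hands the job in; it is judged then, once.
The state is a dict: "time_s": time; "joint_pos": joint angles; "qd": joint speeds; "effort": joint torques, N m; "position": TCP position; "orientation": TCP orientation; "wrist_force": force on the tool from outside, world axes, zero at the start; "ft_torque": the same for the moment, N m; "width": finger opening in mm; "grasp_force": force on a finger pad.
Only numpy, scipy, OpenCV 4.12 (cv2) and the standard library are available. Lean on these libraries where they do the work, as an engineer would, in place of code of your own. Each camera call takes 0.05 s, during which the arm holds its last target. There are 200 camera calls.

## Task

Slide the orange jaw of the stand up against the green jar until the jar is pinned firmly against the back stop, so that it cannot turn with its lid. Then grip the tight blue cap, unscrew it anticlockwise until its thread lets go (a little under a quarter turn), lift it off without lifting or tipping the jar, and finish still holding the cap level in the gripper a few centimetres straight above the open mouth. Leave the jar clamped and do not disturb the bottles, the cup or the brush nearby.

Things in the scene. Friction and masses are not known exactly. Their poses are not given: they have to be found in the camera images.
- stand: Grey clamping stand fixed to the worktop; position and yaw vary. Origin: on the worktop, where the jar's axis stands once clamped. Base plate 290 x 110 x 8 mm, from x = -232 to +58 mm. Fixed back stop at the +x end: face at x = +33 mm, 110 mm wide, top at z 60 mm. +x points from the jaw to the back stop; no side walls.
- jaw (a joint): Orange jaw sliding along the stand's +x to the back stop; value in m, 0 = fully back, 0 to 0.025 at the start. Its jar-side face (90 mm wide, top at z 54 mm) lies at stand x = -93 mm + value; the jar is pinned at value 0.060. Slides under about 8 N and stays where it is left.
- jaw_tab (a point): Centre of the top edge of the jaw's upright orange tab, 91 mm above the worktop. Tab 12 mm thick (stand x), 40 mm wide (stand y), rising 70 mm above the jaw's foot; its centre is 51 mm behind (-x) the jaw's jar-side face. Push it from behind (clear there) or grip it across its width.
- jar: Loose green square jar, white labels, 0.27 to 0.55 kg. Origin: centre of its underside, on the stand's base, 8 mm above the worktop. Body 66 x 66 mm, 80 mm tall, then a shoulder narrower than the cap up to 92 mm, white neck with its rim at 117 mm. Starts 4 to 12 mm short of its clamped place, sides within 0.06 rad of the stand's. Unclamped, it turns with the cap.
- jar_mouth (a point): Centre of the neck's rim, 117 mm above the jar's origin.
- cap: Blue ribbed cap, 60 mm wide (62 over ribs), 26 mm tall, 35 g. Origin: centre of its lower edge, 94 mm above the jar's origin when screwed on. x axis along the jar's x at the start. Tight: about 0.25 N m to turn; does not rise as it turns. Turned anticlockwise from above relative to the jar, held down by the thread up to 1.01 rad, free to lift from 1.05 to 1.40, stop at 1.43.
- softener: Bystander: red bottle with white cap, 76 mm in diameter, 190 mm tall; origin at the centre of its underside.
- detergent: Bystander: white bottle with blue cap, 86 mm in diameter, 210 mm tall; origin at the centre of its underside.
- dosing_cup: Bystander: open yellow cup, 64 mm wide, 50 mm tall; origin at the centre of its underside.
- brush: Bystander: flat cleaning brush with a wooden handle, about 200 mm long, lying flat on the worktop.

How it is judged:
By the outcome, as a careful person would: the job done as asked, in the order asked, and still so for the second after the job is handed in, while the arm keeps its last pose, push and grip.
It also fails if it takes over 64 s, if anything falls off the work surface, if the arm or the gripper's body presses on something with over 40 N, if the wrist force passes 120 N, or if a joint passes its speed limit or range.

## Working session

There is one attempt and no reset: what is moved stays moved. The work goes in short steps, Python scripts to look and compute and a tool call to move; the robot and the scene stay as the last step left them, time stands still between calls to the robot, and variables do not carry over. Pictures are saved under pics/ and viewed, at most 10 in all, crops included, and the job is handed in when it is done.

```bash
ls; mkdir -p pics; python3 - <<'E'
from station import bot, cam, workorder, status
import cv2,numpy as np
o=status.get_obs();print(o['time_s'],o['position'],o['orientation'],o['width'],bot.hold_point_z)
for n in ['scene','top']:
    c=cam.camera(n);cv2.imwrite(f'pics/{n}0.png',c['color']);print(n,{k:(v if k!='world_from_camera' else np.round(v,3).tolist()) for k,v in c.items() if k!='color'})
E
```

```text
pics
station.py
0.0 [238.8807591  603.8454175  230.38193083] [ 1.87277079e-01  9.82306676e-01 -9.26627302e-04 -1.77116142e-04] 85.18191980611257 18.700000000000003
scene {'vfov': 42.956445447244214, 'cx': 316.992297539119, 'cy': 240.4038447099368, 'world_from_camera': [[0.01, -0.771, 0.637, 1427.521], [1.0, 0.007, -0.008, -39.602], [0.002, 0.637, 0.771, 1130.639], [0.0, 0.0, 0.0, 1.0]]}
top {'vfov': 48.68376143141586, 'cx': 321.7294511246766, 'cy': 224.0071430941496, 'world_from_camera': [[0.021, 0.979, -0.203, 317.473], [-1.0, 0.02, -0.006, -10.944], [-0.001, 0.203, 0.979, 1216.661], [0.0, 0.0, 0.0, 1.0]]}
```

View pics/scene0.png

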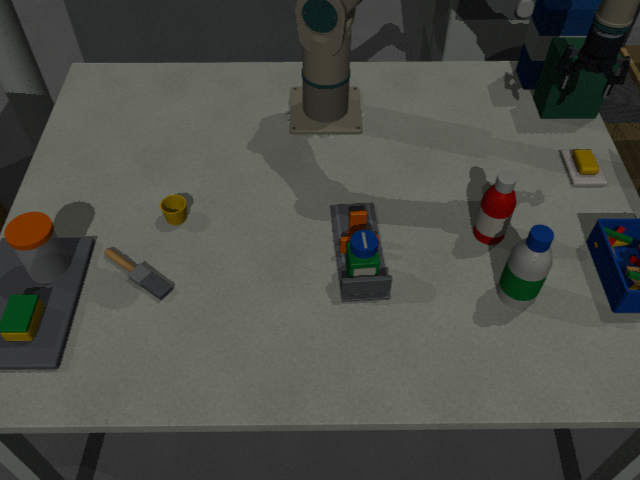

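View pics/top0.png

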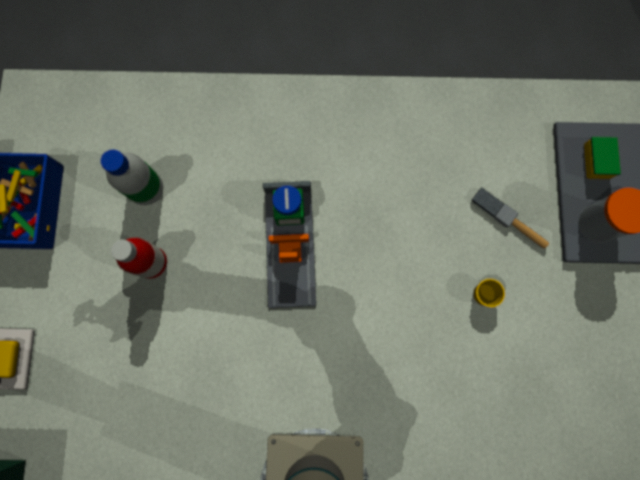

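The stand runs ahead of the robot: top view plate from about (291,307) to (287,183), cap at (287,200), tab at (289,250). The bottles are at left (+y), the cup and brush at right. I'll measure these now.

```bash
cat > h.py <<'E'
import numpy as np,cv2
from scipy.spatial.transform import Rotation as R
def ray(c,uv,M=None):
    M=np.array(c['world_from_camera'] if M is None else M);f=240/np.tan(np.radians(c['vfov'])/2)
    d=M[:3,:3]@np.array([(uv[0]-c['cx'])/f,-(uv[1]-c['cy'])/f,-1.]);return M[:3,3],d/np.linalg.norm(d)
def onz(c,uv,z,M=None):
    o,d=ray(c,uv,M);return o+d*(z-o[2])/d[2]
def mask(img,lo,hi,box):
    m=cv2.inRange(cv2.cvtColor(img,cv2.COLOR_BGR2HSV),lo,hi);k=np.zeros_like(m);x0,y0,x1,y1=box;k[y0:y1,x0:x1]=m[y0:y1,x0:x1];return k
def big(m):return max(cv2.findContours(m,0,2)[0],key=cv2.contourArea)
def wristM(c,o):
    T=np.eye(4);T[:3,:3]=R.from_quat(o['orientation']).as_matrix();T[:3,3]=o['position'];return T@np.array(c['tool_from_camera'])
BLUE=((100,120,60),(125,255,255));OR=((3,150,70),(18,255,255))
E
python3 - <<'E'
from station import bot, cam, workorder, status
from h import *
t=cam.camera('top');s=cam.camera('scene')
for c,b,n in [(t,(255,170,325,320),'t'),(s,(320,195,400,310),'s')]:
    for nm,(lo,hi),z in [('cap',BLUE,128),('or',OR,91)]:
        k=big(mask(c['color'],lo,hi,b));r=cv2.minAreaRect(k);print(n,nm,r,onz(c,r[0],z))
    x0,y0,x1,y1=b;cv2.imwrite(f'pics/{n}1.png',cv2.resize(c['color'][y0:y1,x0:x1],None,fx=5 if n=='s' else 4,fy=5 if n=='s' else 4,interpolation=2))
I=np.hstack([cv2.resize(cv2.imread('pics/t1.png'),(280,600)),cv2.resize(cv2.imread('pics/s1.png'),(417,600))]);cv2.imwrite('pics/ts.png',I)
E
```

```text
t cap ((286.0, 199.0), (28.0, 28.0), 90.0) [595.77743411  72.03967664 128.        ]
t or ((288.6834411621094, 247.7767791748047), (27.767230987548828, 40.10822296142578), 86.53176879882812) [497.38108154  65.38807711  91.        ]
s cap ((363.5, 243.5), (27.0, 27.0), 90.0) [607.67555656  69.55521333 128.        ]
s or ((357.5, 219.5), (17.0, 17.0), 90.0) [506.71681252  64.08156929  91.        ]
```

View pics/ts.png

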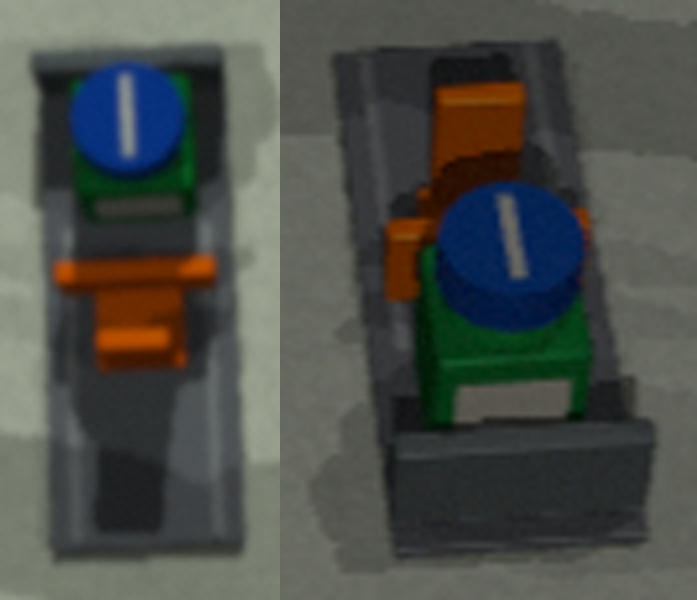

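The crops show the tab's top face at about (133,338) in the left crop and (480,94) in the right. Plate end corners are at (52,550), (242,550) in the left crop and (335,52), (556,42) in the right. The jar stands close to the back stop.

```bash
python3 - <<'E'
from station import bot, cam, workorder, status
from h import *
t=cam.camera('top');s=cam.camera('scene')
T=lambda u,v:(255+u/4-.4,170+v/4-.4)
S=lambda u,v:(320+(u-280)/5.217-.4,195+v/5.217-.4)
for n,c,uv,z in [('tab',t,T(133,338),91),('tab',s,S(480,94),91),('tabL',s,S(438,94),91),('tabR',s,S(524,92),91),('plateL',t,T(52,545),8),('plateR',t,T(243,545),8),('plateL',s,S(556,42),8),('plateR',s,S(335,52),8),
 ('endR',s,S(398,553),0),('endL',s,S(645,540),0),('stoptopfarL',t,T(36,52),60),('stoptopR',t,T(222,47),60),('stoptopL s',s,S(652,424),60),('stoptopR s',s,S(397,433),60),('cap',t,T(127,117),128),('cap',s,S(511,242),128),
 ('jawfaceL',t,T(55,260),54),('jawfaceR',t,T(216,257),54)]:
    print(n,np.round(onz(c,uv,z),1))
E
```

```text
tab [483.6  66.7  91. ]
tab [485.6  66.2  91. ]
tabL [485.4  47.7  91. ]
tabR [484.6  85.7  91. ]
plateL [377.2 114.1   8. ]
plateR [379.4   6.5   8. ]
plateL [376.9 113.1   8. ]
plateR [382.6   6.3   8. ]
endR [666.6  26.5   0. ]
endL [660.9 132.4   0. ]
stoptopfarL [650.4 129.2  60. ]
stoptopR [655.5  24.1  60. ]
stoptopL s [643.5 131.2  60. ]
stoptopR s [647.2  24.8  60. ]
cap [596.1  71.3 128. ]
cap [600.8  70.8 128. ]
jawfaceL [532.1 114.2  54. ]
jawfaceR [535.6  24.5  54. ]
```

```bash
cat >> h.py <<'E'
def to(o,p,ang):
    "delta in tool axes for TCP p, pointing down, tool y axis at world angle ang (rad)"
    Q=R.from_quat(o['orientation']);y=np.array([np.cos(ang),np.sin(ang),0]);z=np.array([0,0,-1.]);
    G=R.from_matrix(np.c_[np.cross(y,z),y,z]);return np.round(Q.inv().apply(np.array(p)-o['position']),1),np.round((Q.inv()*G).as_rotvec(),3)
E
python3 - <<'E'
from station import bot, cam, workorder, status
from h import *
print(to(status.get_obs(),[435,63,250],np.pi/2+.055))
E
```

```text
(array([-381.3, -431.2,  -18.7]), array([-0.001, -0.   , -0.432]))
```

Call:
inch_along --increments '[-20, -22, -10, 0, 0, -0.03, -43, -48, -19, 0, 0, -0.06, -67, -76, -19, 0, 0, -0.09, -92, -104, -19, 0, 0, -0.12, -117, -132, -19, 0, 0, -0.15, -142, -160, -19, 0, 0, -0.18, -167, -188, -19, 0, 0, -0.21, -192, -216, -19, 0, 0, -0.24, -217, -244, -19, 0, 0, -0.27, -242, -272, -19, 0, 0, -0.3]' --jaw 0 --grip_force 60

```text
time_s: 1.13
position: [364.4, 260.7, 250.5]
orientation: [0.038, 0.999, 0.0, 0.0]
wrist_force: [1.7, -0.1, 0.7]
width: -0.4
grasp_force: 0.0
```

Call:
inch_along --increments '[-24, -28, 0, 0, 0, -0.03, -48, -56, 0, 0, 0, -0.06, -72, -84, 0, 0, 0, -0.09, -96, -112, 0, 0, 0, -0.12, -111, -130, 0, 0, 0, -0.14, -111, -130, 0, 0, 0, -0.14]'

```text
time_s: 1.63
position: [468.0, 118.7, 250.5]
orientation: [-0.028, 1.0, -0.001, 0.001]
wrist_force: [0.8, -0.6, -0.1]
width: -0.0
grasp_force: 0.0
```

```bash
python3 - <<'E'
from station import bot, cam, workorder, status
from h import *
o=status.get_obs();print(o['joint_pos'],o['position'],o['orientation'])
c=cam.camera('wrist');cv2.imwrite('pics/w1.png',c['color']);print(to(o,[435,63,250],np.pi/2+.055))
M=wristM(c,o);print(M.round(2))
E
```

```text
[-3.18156300e-01  3.64936315e-01  1.26078937e-02  1.94768013e+00
 -1.83195882e-03  8.27256377e-01  1.32077488e+00] [467.9918493  118.71502879 250.49011705] [-0.02755757  0.99961859 -0.00127426  0.00127346]
(array([ 36. , -53.8,   0.5]), array([-0.003,  0.002,  0.   ]))
[[-6.0000e-02 -9.6000e-01 -2.8000e-01  3.9568e+02]
 [ 1.0000e+00 -5.0000e-02 -1.0000e-02  1.1370e+02]
 [-0.0000e+00 -2.8000e-01  9.6000e-01  3.9349e+02]
 [ 0.0000e+00  0.0000e+00  0.0000e+00  1.0000e+00]]
```

View pics/w1.png

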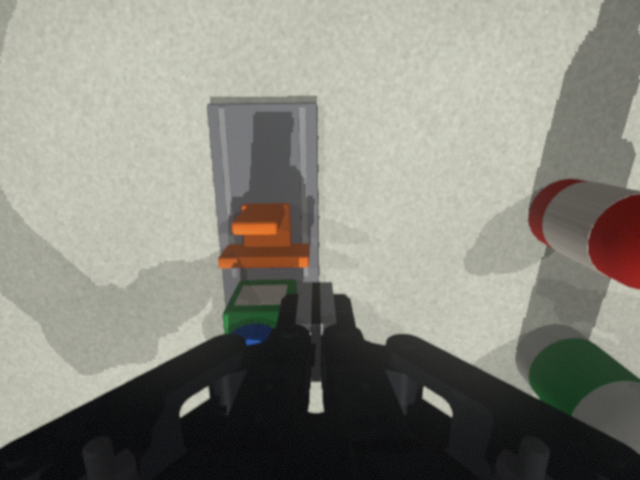

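Wrist view: plate edges run (208,103)–(223,300) and (317,97)–(318,290), with the tab's bright top strip at about (256,228). The red bottle is well off to the right.

```bash
python3 - <<'E'
from station import bot, cam, workorder, status
from h import *
o=status.get_obs();c=cam.camera('wrist');M=wristM(c,o)
for n,uv,z in [('pR',(208,104),8),('pL',(317,102),8),('eR',(216.5,230),8),('eL',(318.5,250),8),('tab',(256,228),91),('tabR',(232,228),91),('tabL',(279,228),91),('jawR',(219,263),54),('jawL',(308,262),54)]: print(n,onz(c,uv,z,M).round(1))
print(to(o,[430,64,250],np.pi/2+.055))
E
```

```text
pR [378.1   8.1   8. ]
pL [370.  115.9   8. ]
eR [507.7  14.1   8. ]
eL [524.2 126.6   8. ]
tab [479.5  69.8  91. ]
tabR [480.7  49.4  91. ]
tabL [478.3  89.5  91. ]
jawR [527.9  28.1  54. ]
jawL [521.7 115.8  54. ]
(array([ 39.4, -55.4,   0.3]), array([-0.001,  0.001,  0.002]))
```

Call:
inch_along --increments '[20, -28, 0, 0, 0, 0, 40, -55, 0, 0, 0, 0, 40, -55, 30, 0, 0, 0, 40, -55, 70, 0, 0, 0, 40, -55, 110, 0, 0, 0, 40, -55, 150, 0, 0, 0, 40, -55, 180, 0, 0, -0.006, 40, -55, 194, 0, 0, -0.006, 40, -55, 194, 0, 0, -0.006]'

```text
time_s: 2.48
position: [425.1, 68.2, 53.7]
orientation: [-0.036, 0.999, -0.0, -0.004]
wrist_force: [-1.4, -1.1, 0.6]
width: 0.4
grasp_force: 0.0
```

```bash
python3 - <<'E'
from station import bot, cam, workorder, status
from h import *
o=status.get_obs();c=cam.camera('wrist');cv2.imwrite('pics/w2.png',c['color'])
cv2.imwrite('pics/w2.png',c['color'])
E
```

```text
(no output)
```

View pics/w2.png

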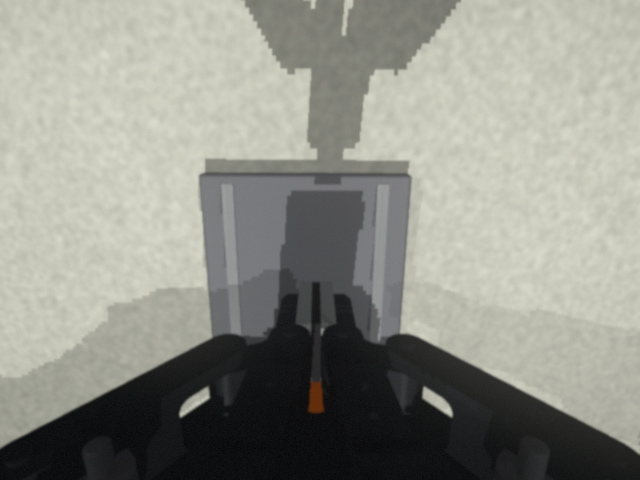

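The plate edge lies level in the image, so the yaw is right. The fingers at u=316 sit about 5 mm to +y of the plate centre at u=306. I'll correct that while starting the push.

Call:
inch_along --increments '[-15, -5, 0, 0, 0, 0, -30, -5, 0, 0, 0, 0, -38, -5, 0, 0, 0, 0, -43, -5, 0, 0, 0, 0, -48, -5, 0, 0, 0, 0, -53, -5, 0, 0, 0, 0, -58, -5, 0, 0, 0, 0, -63, -5, 0, 0, 0, 0, -63, -5, 0, 0, 0, 0]'

```text
time_s: 3.28
position: [488.5, 66.7, 57.1]
orientation: [-0.035, 0.999, -0.0, -0.003]
wrist_force: [-5.0, -0.3, 2.6]
width: 0.2
grasp_force: 2.9
```

Call:
inch_along --increments '[-3, 0, 0, 0, 0, 0, -6, 0, 0, 0, 0, 0, -9, 0, 0, 0, 0, 0, -9, 0, 0, 0, 0, 0]'

```text
time_s: 3.62
position: [496.2, 67.2, 57.1]
orientation: [-0.035, 0.999, -0.0, -0.004]
wrist_force: [-8.0, -0.6, 5.7]
width: -0.2
grasp_force: 4.0
```

Call:
inch_along --increments '[-3, 0, 0, 0, 0, 0, -6, 0, 0, 0, 0, 0, -6, 0, 0, 0, 0, 0]'

```text
time_s: 3.87
position: [501.2, 67.5, 57.0]
orientation: [-0.035, 0.999, -0.0, -0.005]
wrist_force: [-10.5, 0.8, 6.4]
width: 0.1
grasp_force: 4.8
```

Call:
inch_along --increments '[-2, 0, 0, 0, 0, 0, -4, 0, 0, 0, 0, 0, -4, 0, 0, 0, 0, 0]'

```text
time_s: 4.12
position: [504.9, 67.7, 57.0]
orientation: [-0.035, 0.999, -0.0, -0.005]
wrist_force: [-9.6, -0.5, 5.8]
width: 0.1
grasp_force: 5.0
```

Call:
inch_along --increments '[-2, 0, 0, 0, 0, 0, -4, 0, 0, 0, 0, 0, -4, 0, 0, 0, 0, 0]'

```text
time_s: 4.37
position: [506.9, 67.9, 56.8]
orientation: [-0.035, 0.999, -0.0, -0.007]
wrist_force: [-13.1, -0.2, 10.4]
width: -0.1
grasp_force: 6.7
```

Call:
inch_along --increments '[-2, 0, 0, 0, 0, 0, -3, 0, 0, 0, 0, 0, -3, 0, 0, 0, 0, 0]'

```text
time_s: 4.62
position: [506.7, 67.8, 56.5]
orientation: [-0.035, 0.999, -0.001, -0.01]
wrist_force: [-19.0, 0.1, 12.3]
width: -0.0
grasp_force: 9.3
```

Call:
inch_along --increments '[-2, 0, 0, 0, 0, 0, -3, 0, 0, 0, 0, 0, -3, 0, 0, 0, 0, 0]'

```text
time_s: 4.87
position: [506.6, 67.8, 56.3]
orientation: [-0.035, 0.999, -0.001, -0.013]
wrist_force: [-23.6, -0.8, 16.8]
width: -0.1
grasp_force: 12.0
```

```bash
python3 - <<'E'
from station import bot, cam, workorder, status
from h import *
t=cam.camera('top');s=cam.camera('scene')
a=cv2.resize(t['color'][170:320,255:325],None,fx=4,fy=4,interpolation=2);b=cv2.resize(s['color'][195:315,320:400],None,fx=5,fy=5,interpolation=2);cv2.imwrite('pics/ts2.png',np.hstack([a,b]))
E
```

```text
(no output)
```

View pics/ts2.png

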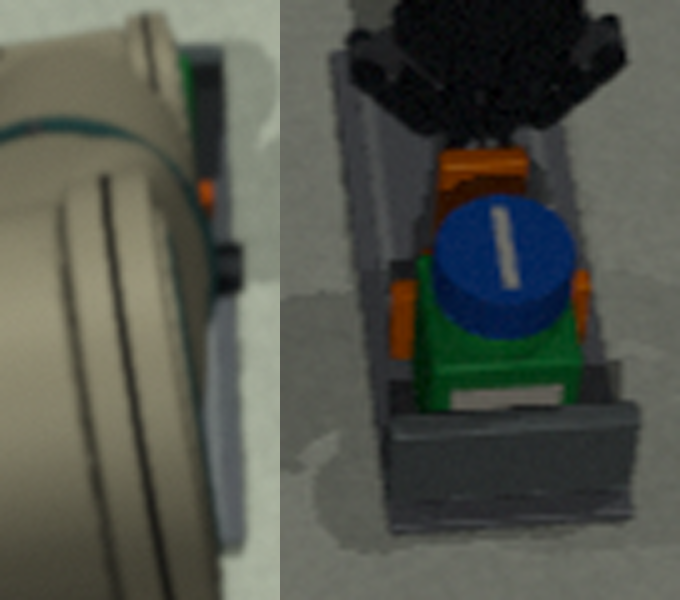

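The stall with rising force and the image both show the jar pinned, with the jaw touching it and the jar at the stop. I'll give it one firmer push, then back off, rise and look at the cap.

Call:
inch_along --increments '[-3, 0, 0, 0, 0, 0, -4, 0, 0, 0, 0, 0, -4, 0, 0, 0, 0, 0]'

```text
time_s: 5.22
position: [506.4, 67.7, 55.9]
orientation: [-0.035, 0.999, -0.001, -0.017]
wrist_force: [-30.7, -2.0, 20.8]
width: -0.3
grasp_force: 15.5
```

Call:
inch_along --increments '[15, 0, 0, 0, 0, 0, 40, 0, -5, 0, 0, 0, 45, 0, -45, 0, 0, 0, 45, 0, -85, 0, 0, 0, 45, 0, -125, 0, 0, 0, 45, 0, -160, 0, 0, 0, 25, 0, -185, 0, 0, 0.12, 15, 0, -190, 0, 0, 0.24, 15, 0, -190, 0, 0, 0.36, 15, 0, -190, 0, 0, 0.36]' --jaw 85

```text
time_s: 6.05
position: [510.2, 68.4, 248.3]
orientation: [0.146, 0.989, 0.001, 0.002]
wrist_force: [0.1, 0.5, -0.0]
width: 84.8
grasp_force: 0.0
```

```bash
python3 - <<'E'
from station import bot, cam, workorder, status
from h import *
t=cam.camera('top');s=cam.camera('scene');o=status.get_obs();w=cam.camera('wrist')
k=big(mask(s['color'],*BLUE,(320,195,400,310)));r=cv2.minEnclosingCircle(k);print(r,cv2.boundingRect(k))
print(o['position'],o['joint_pos'])
a=cv2.resize(s['color'][195:315,320:400],None,fx=4,fy=4,interpolation=2);cv2.imwrite('pics/sw.png',np.hstack([a,w['color'][:,160:]]))
E
```

```text
((364.6491394042969, 247.920654296875), 14.672540664672852) (351, 234, 28, 29)
[508.85320031  68.18078687 246.89872157] [-0.2597824   0.41507467  0.10155056  1.87737946 -0.0547697   0.85117671
  1.15372177]
```

View pics/sw.png

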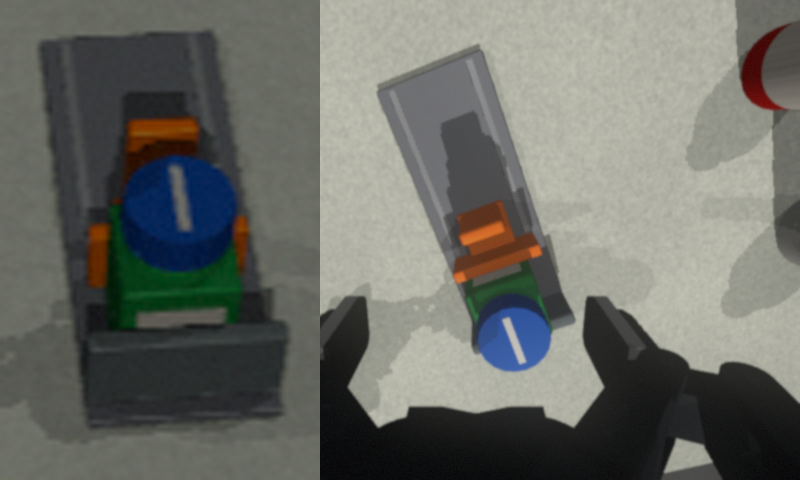

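The jar is pinned between jaw and stop. Cap top centre is at crop (180,198) in the scene view and about (354,335) in the wrist image.

```bash
python3 - <<'E'
from station import bot, cam, workorder, status
from h import *
t=cam.camera('top');s=cam.camera('scene');o=status.get_obs();w=cam.camera('wrist');M=wristM(w,o)
k=big(mask(w['color'],*BLUE,(250,250,460,400)));print(cv2.boundingRect(k),cv2.minEnclosingCircle(k))
print('scene',onz(s,(364.6,244.1),128),'wrist',onz(w,(354,335),128,M))
try:
    k=big(mask(t['color'],*BLUE,(255,170,325,230)));(u,v),r=cv2.minEnclosingCircle(k);print('top',u,v,r,onz(t,(u,v),128))
except Exception as e: print(e)
for x in [600,610]: pass
print(to(o,[607,73,150],0.2),o['position'])
E
```

```text
(318, 295, 74, 76) ((354.0450134277344, 332.56549072265625), 38.53976058959961)
scene [609.34144892  71.79384217 128.        ] wrist [602.37559755  70.79502365 128.        ]
max() iterable argument is empty
(array([-92.7,  33. ,  96.1]), array([-0.000e+00, -1.000e-03,  1.082e+00])) [508.82397788  67.75369988 246.19587425]
```

Call:
inch_along --increments '[-20, 7, 0, 0, 0, 0.12, -45, 16, 0, 0, 0, 0.245, -70, 24, 0, 0, 0, 0.37, -92, 31.5, 0, 0, 0, 0.49, -92, 31.5, 10, 0, 0, 0.61, -92, 31.5, 20, 0, 0, 0.735, -92, 31.5, 30, 0, 0, 0.86, -92, 31.5, 40, 0, 0, 0.98, -92, 31.5, 50, 0, 0, 1.1, -92, 31.5, 60, 0, 0, 1.22]'

```text
time_s: 7.18
position: [606.3, 71.3, 185.3]
orientation: [0.687, 0.726, -0.0, -0.0]
wrist_force: [0.2, -0.8, -0.7]
width: 85.3
grasp_force: 0.0
```

Call:
inch_along --increments '[0, 0, 0, 0, 0, 0, 0, 0, 0, 0, 0, 0]'

```text
time_s: 7.35
position: [606.0, 71.4, 185.5]
orientation: [0.684, 0.729, -0.001, -0.001]
wrist_force: [-0.7, -1.0, -0.2]
width: 85.5
grasp_force: 0.0
```

```bash
python3 - <<'E'
from station import bot, cam, workorder, status
from h import *
s=cam.camera('scene');o=status.get_obs();w=cam.camera('wrist')
print(o['joint_pos'],to(o,[606,71.5,92],.06))
a=cv2.resize(s['color'][195:315,320:400],None,fx=4,fy=4,interpolation=2);cv2.imwrite('pics/sw2.png',np.hstack([a,w['color'][:,160:]]))
E
```

```text
[-0.41364205  0.65564277  0.41158773  1.68691248 -0.32529747  0.86782053
  0.19815786] (array([ 0.2, -0.5, 94.3]), array([-0.   ,  0.   ,  0.004]))
```

View pics/sw2.png

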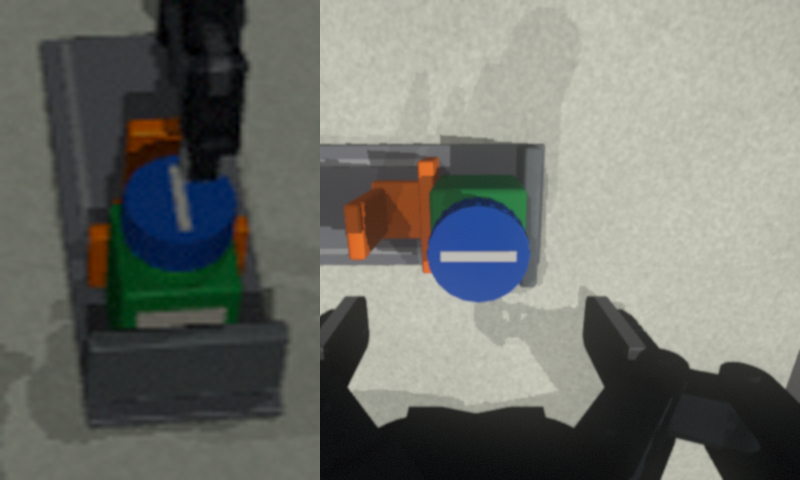

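The fingers straddle the cap almost centrally: cap centre at u=319, v=250, finger midpoint u=316. I'll check the offset by casting a ray, then descend.

```bash
python3 - <<'E'
from station import bot, cam, workorder, status
from h import *
o=status.get_obs();w=cam.camera('wrist');M=wristM(w,o)
k=big(mask(w['color'],*BLUE,(250,180,400,330)));print(cv2.boundingRect(k),cv2.minEnclosingCircle(k))
for uv in [(319,250),(319,252)]:print(onz(w,uv,128,M),o['position'])
E
```

```text
(267, 197, 102, 104) ((318.0, 248.8780517578125), 52.084835052490234)
[608.18019976  73.25305503 128.        ] [606.93015441  71.28076594 186.70717153]
[608.26144384  72.02917105 128.        ] [606.93015441  71.28076594 186.70717153]
```

Call:
inch_along --increments '[0, 0, 25, 0, 0, 0, 0, 0, 50, 0, 0, 0, 0, 0, 75, 0, 0, 0, 0, 0, 88, 0, 0, 0, 0, 0, 94, 0, 0, 0, 0, 0, 94, 0, 0, 0]'

```text
time_s: 8.0
position: [606.2, 71.2, 91.5]
orientation: [0.685, 0.728, -0.0, -0.001]
wrist_force: [-0.7, -0.2, -0.2]
width: 85.0
grasp_force: 0.0
```

Call:
inch_along --increments '[1, 1.5, 0, 0, 0, 0, 1, 1.5, 0, 0, 0, 0, 1, 1.5, 0, 0, 0, 0, 1, 1.5, 0, 0, 0, 0, 1, 1.5, 0, 0, 0, 0, 1, 1.5, 0, 0, 0, 0]' --jaw 50 --grip_force 60

```text
time_s: 8.5
position: [608.3, 72.6, 94.0]
orientation: [0.685, 0.728, 0.001, 0.0]
wrist_force: [-2.2, -0.8, 5.4]
width: 57.7
grasp_force: 64.3
```

Call:
inch_along --increments '[0, 0, 0, 0, 0, 0, 0, 0, 0, 0, 0, 0]'

```text
time_s: 8.67
position: [608.4, 72.5, 94.0]
orientation: [0.685, 0.728, 0.001, 0.0]
wrist_force: [-2.6, -0.2, 6.3]
width: 57.7
grasp_force: 64.3
```

Call:
inch_along --increments '[0, 0, -2, 0, 0, 0, 0, 0, -2, 0, 0, -0.06, 0, 0, -2, 0, 0, -0.14, 0, 0, -2, 0, 0, -0.22, 0, 0, -2, 0, 0, -0.3, 0, 0, -2, 0, 0, -0.3]'

```text
time_s: 9.17
position: [607.9, 72.6, 94.9]
orientation: [0.568, 0.823, 0.0, -0.0]
wrist_force: [-1.6, 0.5, -0.6]
width: 57.8
grasp_force: 66.3
```

```bash
python3 - <<'E'
from station import bot, cam, workorder, status
o=status.get_obs();print(o['ft_torque'],o['wrist_force'],o['position'])
E
```

```text
[ 0.10237386  0.45379124 -0.02707675] [-1.6375708   0.49666263 -0.60566153] [607.86467641  72.57468654  94.92890625]
```

Call:
inch_along --increments '[0, 0, 0, 0, 0, -0.08, 0, 0, 0, 0, 0, -0.16, 0, 0, 0, 0, 0, -0.24, 0, 0, 0, 0, 0, -0.32, 0, 0, 0, 0, 0, -0.4, 0, 0, 0, 0, 0, -0.4]'

```text
time_s: 9.67
position: [607.5, 72.4, 94.6]
orientation: [0.395, 0.919, -0.0, -0.001]
wrist_force: [-2.7, -0.2, -0.2]
width: 57.9
grasp_force: 66.3
```

```bash
python3 - <<'E'
from station import bot, cam, workorder, status
from h import *
s=cam.camera('scene');o=status.get_obs();w=cam.camera('wrist');print(o['ft_torque'],R.from_quat(o['orientation']).as_matrix()[:,1])
a=cv2.resize(s['color'][195:315,320:400],None,fx=4,fy=4,interpolation=2);cv2.imwrite('pics/sw3.png',np.hstack([a,w['color'][:,160:]]))
E
```

```text
[ 0.04017751  0.61979544 -0.03609575] [ 7.27046363e-01  6.86588157e-01 -5.37442752e-04]
```

View pics/sw3.png

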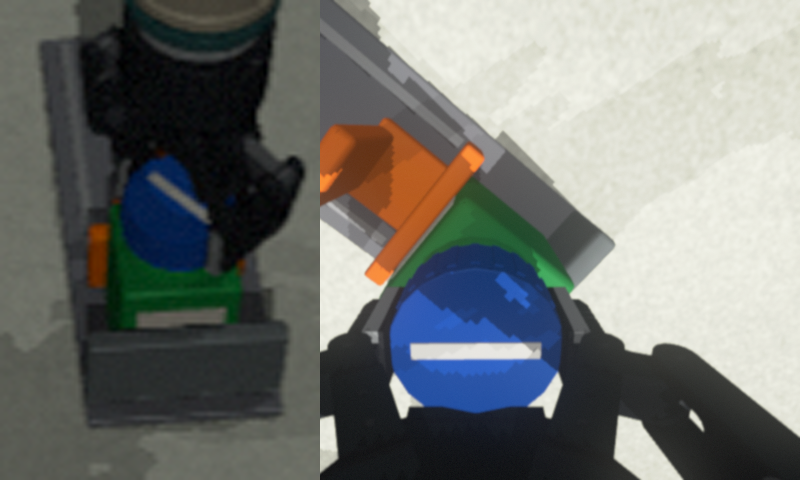

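The jar stays square against the jaw while the cap mark turns with the gripper, still level in the wrist view, so nothing is slipping. About 0.70 rad is done and I'll continue to about 1.22.

Call:
inch_along --increments '[0, 0, 0, 0, 0, -0.08, 0, 0, 0, 0, 0, -0.16, 0, 0, 0, 0, 0, -0.24, 0, 0, 0, 0, 0, -0.32, 0, 0, 0, 0, 0, -0.4, 0, 0, 0, 0, 0, -0.47, 0, 0, 0, 0, 0, -0.52, 0, 0, 0, 0, 0, -0.52]'

```text
time_s: 10.43
position: [607.2, 71.9, 94.1]
orientation: [0.146, 0.989, -0.0, -0.001]
wrist_force: [-4.1, -0.7, -0.6]
width: 57.8
grasp_force: 66.3
```

```bash
python3 - <<'E'
from station import bot, cam, workorder, status
from h import *
o=status.get_obs();w=cam.camera('wrist');y=R.from_quat(o['orientation']).as_matrix()[:,1];print('turn',np.arctan2(y[1],y[0])-.06,o['ft_torque'])
m=mask(w['color'],(0,0,150),(180,60,255),(240,325,390,385));k=big(m);print(cv2.minAreaRect(k))
E
```

```text
turn 1.217975699121913 [-0.09292526  0.81598436 -0.06410456]
((315.5, 351.0), (16.0, 129.0), 90.0)
```

Call:
inch_along --increments '[0, 0, -2, 0, 0, 0, 0, 0, -4, 0, 0, 0, 0, 0, -6, 0, 0, 0, 0, 0, -6, 0, 0, 0]'

```text
time_s: 10.82
position: [608.3, 72.2, 100.8]
orientation: [0.145, 0.989, -0.0, 0.0]
wrist_force: [-2.6, -0.7, -0.5]
width: 57.6
grasp_force: 66.2
```

Call:
inch_along --increments '[0, 0, -4, 0, 0, 0, 0, 0, -10, 0, 0, 0, 0, 0, -18, 0, 0, 0, 0, 0, -26, 0, 0, 0, 0, 0, -36, 0, 0, 0, 0, 0, -46, 0, 0, 0, 0, 0, -53, 0, 0, 0, 0, 0, -55, 0, 0, 0, 0, 0, -55, 0, 0, 0, 0, 0, -55, 0, 0, 0]'

```text
time_s: 11.65
position: [608.0, 72.4, 155.3]
orientation: [0.145, 0.989, 0.0, -0.0]
wrist_force: [-0.3, 0.3, -1.1]
width: 58.0
grasp_force: 66.1
```

```bash
python3 - <<'E'
from station import bot, cam, workorder, status
from h import *
s=cam.camera('scene');o=status.get_obs();w=cam.camera('wrist');print(o['wrist_force'],o['orientation'])
a=cv2.resize(s['color'][195:315,320:400],None,fx=4,fy=4,interpolation=2);cv2.imwrite('pics/sw4.png',np.hstack([a,w['color'][:,160:]]))
E
```

```text
[-0.23391337  0.68748872 -0.15722893] [ 1.44873551e-01  9.89450095e-01 -1.06673507e-04 -3.89039452e-04]
```

View pics/sw4.png

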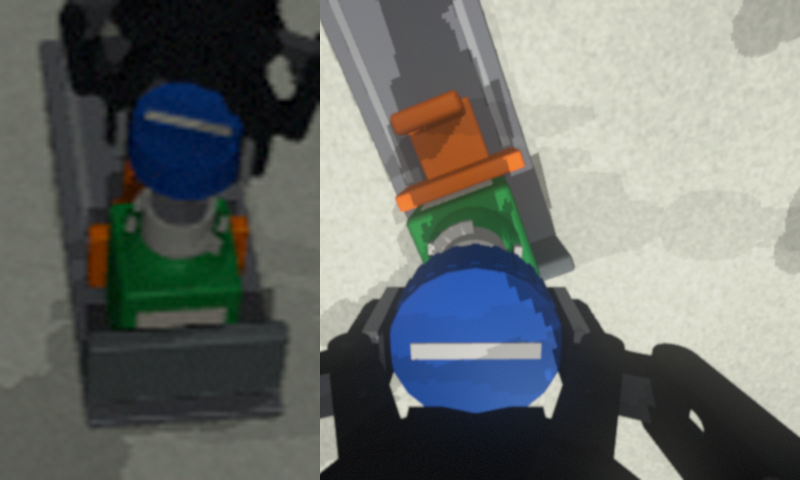

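The cap is off and held level about 38 mm above the open neck, and the jar is still clamped and in place. I'm handing the job in.

```bash
python3 -c "
from station import bot, cam, workorder, status
print(workorder.job_done())"
```

```text
the job is handed in; nothing more can be done
None
```

The jar is clamped against the back stop, and the cap was unscrewed about 1.22 rad and lifted off. The gripper still holds it level about 38 mm straight above the open mouth; I handed the job in at about 12 s, and the hand-in returned no verdict.

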